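# Square the ball nest and present the ball pan

### The arm

A 7-joint arm with a two-finger parallel gripper is mounted at the origin on the work surface. World frame = base frame: x ahead of the robot, y to its left, z up, the work surface at z = 0. Lengths are in m, angles in rad, forces in N, time in s.
With the tool pointing down it reaches from about 0.425 to 0.95 m from the base axis. Payload 4.7 kg.
Tool frame: the origin (TCP) lies at the very end of the fingers, on their centre line; the grasp point (between the pads) lies 19 mm behind it (r.grasp_offset is the distance from the TCP to the grasp point, in m); z points along the fingers, x is the direction in which the jaws open and shut, and the axes are right-handed (so a half turn about z gives the same grasp; the last joint's range is limited). The gripper opens to 85 mm and grips with 20 to 120 N. Pads are 22 mm wide; open, the fingers measure 114 mm over their backs; the gripper's body (76 mm by 85 mm) begins 54 mm behind the grasp point. The pads swing forward as they close: fully open they stand 13 mm farther back than shut.
Start: joints at [1.174, 0.469, -0.049, 1.532, 0.024, 1.141, -0.082], TCP at [0.243, -0.63, 0.199] pointing down, gripper open.
Joint ranges: [-2.59, 2.59], [-0.33, 1.99], [-1.39, 1.29], [0.1, 2.45], [-1.04, 4.18], [0.21, 1.99], [-2.66, 2.66]. Speed limits (rad/s): [2.57, 2.57, 3.14, 3.14, 3.14, 3.14, 3.14].

### API

Orientations are given as a unit quaternion [x, y, z, w].
In Python, from bench import r, claw, sensors, imaging, job_done, finder gives the robot as it stands. Calls block until the motion is done:
- r.move_to(position, orientation): joint-space move of the TCP to a pose.
- r.servo_line(position, rotation=None, feed=0.15): straight line of the TCP; rotation=None keeps the orientation; feed is the mean speed in m/s.
- r.movej(angles): joint-space move.
- claw.grip(opening, grasp_force=None): finger opening in m; grasp_force is the grip in N (None keeps the last); returns when the fingers have stopped.
- r.hold(seconds).
- r.solve_ik(position, orientation): joint angles nearest the present ones, or None.
- sensors.get_obs(): the state.
- imaging.get_image(name): name is "side" or "top" or "wrist"; returns (picture, depth): 480x640x3 uint8, blue, green, red; 480x640 float32, m along the optical axis (not along the pixel's ray), 0 where there is no reading.
- imaging.camera_model(name): a dict with "fov_y" (degrees; the focal length in pixels is half the picture's height over the tangent of half this angle, whatever the lens; pixels are square), "cx", "cy" (the principal point, pixels), "k1" (the pictures are not rectified: a ray, as slopes to the right and down, at radius r is drawn at 1 + k1 r^2 times it, then the intrinsics apply), "pose" (4x4, takes a point from camera to world coordinates); the wrist camera has in their place "hand_eye" (4x4, takes a point from camera to tool coordinates, whose origin is the TCP and whose axes are the tool frame's). Camera axes: x right, y up, looking along -z (the intrinsics and any distortion apply to the point x, -y, -z); pixel columns grow to the right and rows downward; lengths in m; the calibration is good to about 2 mm. A picture is of the moment at which its call begins: read the wrist's pose just before it. camera_model takes no time and is no camera call.
A pose or a line that the arm cannot do raises r.IKError and nothing moves.
- job_done(): hands the job in, once; it reports no verdict.
Trained networks look in the newest picture that a camera, given by its name, has taken for a name from the list of things; names that differ only in an ending like _2 or _b are one class to them, and where a whole thing is asked for, a point or a joint stands for the part that bears it (a point fixed in the world has none). Each returns a list of dicts, best first, with "confidence" (0 to 1); they miss things now and then, are a little off and sometimes report something else, mostly with a low value. They report only what shows in the picture. A call takes as long as a camera call. They do not tell look-alikes from the thing itself.
- finder.outline_of(camera, thing): "region" (480x640 bool, what is visible of it) and "uv" ([column, row] in pixels, amid what is visible of it).
- finder.spot_point(camera, thing): "uv" ([column, row] in pixels: a listed point, or the origin of a listed thing).
The state is a dict: "t": time; "joint_pos": joint angles; "dq": joint speeds; "joint_torque": joint torques, N m; "position": TCP position; "eef_rot": TCP orientation; "wrist_force": force on the tool from outside, world axes, zero at the start; "ft_torque": the same for the moment, N m; "grip_width": finger opening in m.
Only numpy, scipy, OpenCV 4.12 (cv2) and the standard library are available. Lean on these libraries where they do the work, as an engineer would, in place of code of your own. Each camera call takes 0.05 s, during which the arm holds its last target.

### The job

Get the next golf ball ready for pad printing: push the black ball nest square and flush into the fence corner of the jig plate, so that it bears on both fences. Then lift the steel pan by its handle and, keeping it level, turn it a quarter turn so that its pouring lip points at the nest, in line with the end fence, and hold it there with the tip of the lip close above the nest's ring, the ball staying in the middle of the pan all the while and never touched by the gripper. Finish there, still holding the pan clear of everything else; leave the bottle, the can and the tape roll where they stand.

Things in the scene. Friction and masses are not known exactly. Their poses are not given: they have to be found in the camera images.
- pallet: fixed jig plate: T-slotted aluminium, 240 (its x) x 200 (its y) x 18 mm, flat on the table; origin at the centre of its underside, x roughly away from the robot, y to the left. Two steel fence bars, 18 mm wide, 22 mm above its top: the end fence along its whole +x edge, the side fence along its +y edge. Its -x and -y sides are open
- pallet_corner (a point): the inner corner of the two fences at the plate's top face (18 mm above the table), 102 mm in x and 82 mm in y from the plate's centre; axes as the plate's. The end fence's inner face is the plane x = 0 of this point, the side fence's is y = 0; the nest belongs at negative x and y
- nest: loose ball nest on the jig plate: black acetal block 84 (its x) x 60 (its y) x 32 mm high, 0.2 to 0.35 kg; origin at the centre of its underside, z up. On its top a ring 34 mm across, 6 mm high. Starts 20 to 65 mm short of each fence, up to 0.3 rad askew. Flush, its x lies along the plate's x and its centre is 42 mm from the end fence and 30 mm from the side fence
- nest_cup (a point): centre of the nest ring's upper rim, 38 mm above the nest's underside, on its centre
- pan: loading pan, 0.2 kg, loose on the table right of the jig plate: round bright steel dish 127 mm across, rim 24 mm high, floor 3 mm high at the centre, rising 5 degrees from 8 mm radius to 17 degrees near the wall. Origin at the centre of its underside, z up; a 55 mm wide pouring lip at its +x (starts roughly away from the robot), a straight wooden handle at its -x
- pan_center (a point): centre of the pan's floor, 3 mm above its underside
- pan_lip (a point): tip of the pouring lip, 96 mm along the pan's +x from its centre and 13.5 mm above its underside
- pan_grip (a point): where to hold the handle, 115 mm from the pan's centre along its -x, 32 mm above its underside. The handle is a level bar 16 mm wide (pan's y), 20 mm high (22 to 42 mm above the pan's underside), 85 to 195 mm from the centre: fingers closing along the pan's y hold it from above
- ball: the white golf ball, 42.7 mm across, 46 g, lying loose in the middle of the pan; it rolls freely. Use ball_center for its place
- ball_center (a point): centre of the golf ball, 21.35 mm above the pan's floor at the start
- solvent: bystander: clear bottle with red cap, 66 mm across, 180 mm high; origin under its centre
- ink_can: bystander: metal ink can, 86 mm across, 85 mm high; origin under its centre
- tape: bystander: roll of tape lying flat, 110 mm across, 25 mm high; origin under its centre
Mind the look-alikes: they are no part of the job. There is more than one size of the ball; the one meant has the size given above.

How it is judged:
On the way, in this order (a step that is already met when the one before it is completed fails the run):
1. the nest stands square and flush in the fence corner, the pan still on the table (x of nest in the frame of pallet_corner above -0.0445 m and y of nest in the frame of pallet_corner above -0.0325 m and angle between the x axis of nest and the x axis of pallet, either way round below 0.03 rad and height (world z) of pan below 0.01 m), for 0.2 s.
2. the pan is lifted off the table with the ball in its middle (height (world z) of pan_center above 0.028 m and contact force between the fingers and pan above 2 N and horizontal distance between ball_center and pan_center below 0.025 m), for 0.2 s.
At the end, for the whole second after the job is handed in: Nest within 2.5 mm of both fences, square to 1.7 deg; pan held still by the gripper alone, level to 5 deg, lip along the end fence (plate's y) to 8 deg, its tip within 25 mm sideways of the nest's ring centre and 5 to 60 mm above it; ball within 15 mm of the pan's centre (x of nest in the frame of pallet_corner above -0.0445 m and y of nest in the frame of pallet_corner above -0.0325 m and angle between the x axis of nest and the x axis of pallet, either way round below 0.03 rad and contact force between the fingers and pan above 2 N and contact force between pan and nest below 0.2 N and contact force between pan and pallet below 0.2 N and angle between pan's own z axis and vertical below 0.087 rad and linear speed of pan below 0.03 m/s and angle between the x axis of pan and the y axis of pallet, either way round below 0.14 rad and horizontal distance between pan_lip and nest_cup below 0.025 m and z of pan_lip in the frame of nest_cup between 0.005 and 0.06 m and horizontal distance between ball_center and pan_center below 0.015 m and contact force between ball and pan above 0.1 N); the arm keeps its last pose, push and grip.
It fails at once if the ball rolls more than 25 mm from the middle of the pan (horizontal distance between ball_center and pan_center above 0.025 m).
It fails at once if the pan is tipped more than 10 degrees (angle between pan's own z axis and vertical above 0.175 rad).
It fails at once if the gripper touches the ball (contact force between any of the fingers, the arm and ball above 0.1 N).
It fails at once if a bystander is moved by more than 30 mm (distance of any of solvent, ink_can, tape from where it was at the start of the episode above 0.03 m).
It also fails if it takes over 70 s, if anything falls off the work surface, if the arm or the gripper's body presses on something with over 40 N, if the wrist force passes 120 N, or if a joint passes its speed limit or range.

## Working session

There is one attempt and no reset: what is moved stays moved. The work goes in short steps, each a Python script; the robot and the scene stay as the last script left them, time stands still between calls to the robot, and variables do not carry over. Pictures are saved under pics/ and viewed, and the job is handed in when it is done.

```bash
ls; mkdir -p pics
python3 - <<'E'
from bench import r, claw, sensors, imaging, job_done, finder
import cv2,numpy as np
for n in ("side","top","wrist"):
    im,d=imaging.get_image(n); cv2.imwrite(f"pics/a_{n}.png",im); np.save(f"pics/a_{n}.npy",d)
    m=imaging.camera_model(n); print(n,{k:(np.round(v,4).tolist()) for k,v in m.items()})
o=sensors.get_obs(); print(o)
print(r.grasp_offset)
E
```

```text
pics
side {'fov_y': 53.753, 'cx': 316.422, 'cy': 238.3338, 'k1': -0.1213, 'pose': [[-0.9242, 0.2223, -0.3107, 0.2736], [-0.382, -0.5393, 0.7505, 0.7673], [-0.0007, 0.8123, 0.5833, 0.7364], [0.0, 0.0, 0.0, 1.0]]}
top {'fov_y': 56.6979, 'cx': 315.5309, 'cy': 230.6768, 'k1': -0.0273, 'pose': [[-0.0232, 0.989, -0.1458, 0.4959], [-0.9995, -0.026, -0.0174, -0.0846], [-0.021, 0.1453, 0.9892, 0.9023], [0.0, 0.0, 0.0, 1.0]]}
wrist {'fov_y': 66.3402, 'cx': 320.998, 'cy': 241.5444, 'k1': -0.0733, 'hand_eye': [[1.0, -0.0, -0.0008, 0.0005], [-0.0003, -0.9461, -0.3239, -0.0832], [-0.0007, 0.3239, -0.9461, -0.1759], [0.0, 0.0, 0.0, 1.0]]}
{'t': 0.15, 'joint_pos': array([ 1.17407472,  0.4692519 , -0.04860764,  1.53338729,  0.02409878,
        1.14099935, -0.08229656]), 'dq': array([-8.83337263e-04, -1.93481230e-03, -5.25321011e-04, -3.86453053e-03,
        9.58529091e-04, -8.19561629e-04,  1.68711581e-05]), 'joint_torque': array([ 6.09622257e-04, -5.10765553e+01, -4.66227648e-02, -2.37977707e+01,
        1.07746798e-02,  5.37614396e-03, -8.30574606e-06]), 'position': array([ 0.24257082, -0.62939552,  0.1979191 ]), 'eef_rot': array([ 8.24505737e-01, -5.65853123e-01, -6.12595683e-04, -3.97560980e-04]), 'wrist_force': array([0.59536367, 0.13770756, 0.55330788]), 'ft_torque': array([-0.00607923, -0.03965038, -0.04414011]), 'grip_width': 0.08531337374104873}
0.0187
```

View pics/a_top.png

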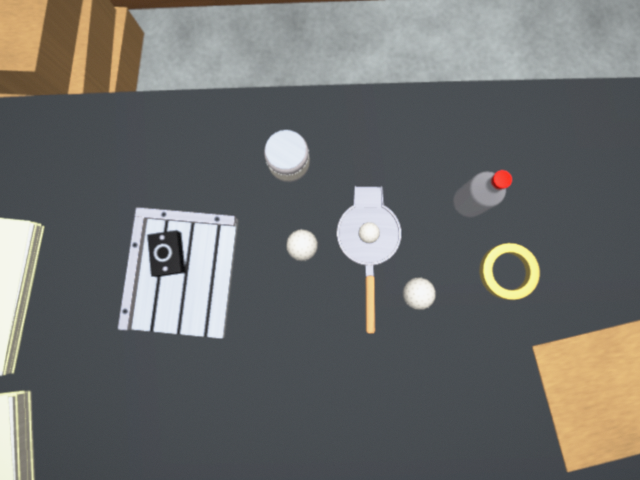

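View pics/a_side.png

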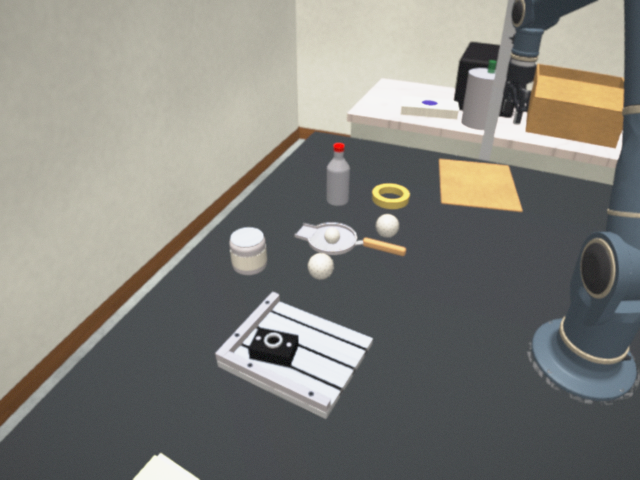

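View pics/a_wrist.png

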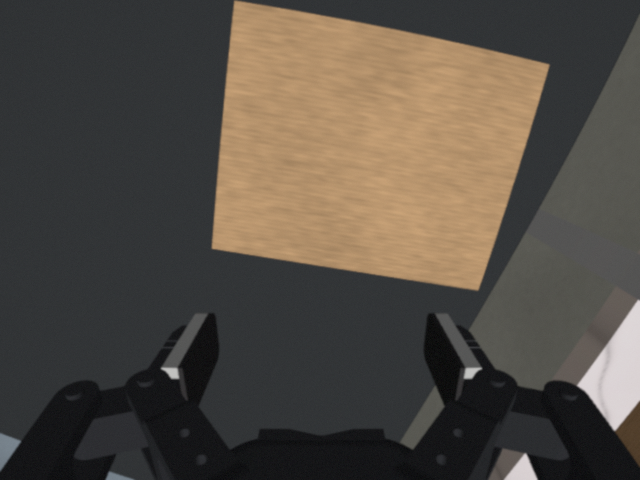

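```bash
cat > h.py <<'E'
import numpy as np, cv2
from scipy.spatial.transform import Rotation as R
def Kd(m):
    f=240/np.tan(np.radians(m["fov_y"])/2)
    return np.array([[f,0,m["cx"]],[0,f,m["cy"]],[0,0,1]]),np.array([m["k1"],0,0,0,0])
def pose_of(m,obs=None):
    if "pose" in m: return np.array(m["pose"])
    T=np.eye(4);T[:3,:3]=R.from_quat(obs["eef_rot"]).as_matrix();T[:3,3]=obs["position"]
    return T@np.array(m["hand_eye"])
def ray(m,uv,P):
    K,d=Kd(m)
    s=cv2.undistortPoints(np.array(uv,float).reshape(-1,1,2),K,d,None,None).reshape(-1,2) if False else cv2.undistortPointsIter(np.array(uv,float).reshape(-1,1,2),K,d,np.eye(3),np.eye(3),(3,60,1e-9)).reshape(-1,2)
    v=np.c_[s[:,0],-s[:,1],-np.ones(len(s))]
    return P[:3,3],v@P[:3,:3].T
def at_z(m,uv,z,obs=None):
    o,v=ray(m,uv,pose_of(m,obs)); t=(z-o[2])/v[:,2]
    return o+v*t[:,None]
def proj(m,X,obs=None):
    P=pose_of(m,obs);X=np.atleast_2d(X);c=(X-P[:3,3])@P[:3,:3]
    K,d=Kd(m);c=c*[1,-1,-1]
    return cv2.projectPoints(c.reshape(-1,1,3),np.zeros(3),np.zeros(3),K,d)[0].reshape(-1,2)
def down(yaw):  # tool z down, tool x at angle yaw in world
    x=np.array([np.cos(yaw),np.sin(yaw),0]);z=np.array([0,0,-1.]);y=np.cross(z,x)
    return R.from_matrix(np.c_[x,y,z]).as_quat()
E
python3 - <<'E'
from h import *
from bench import r, claw, sensors, imaging, job_done, finder
for cam in ("top","side"):
    imaging.get_image(cam); m=imaging.camera_model(cam)
    Z=dict(pallet=0,pallet_corner=.018,nest=.018,nest_cup=.056,pan=0,pan_center=.003,pan_lip=.0135,pan_grip=.032,ball_center=.02435,solvent=0,ink_can=0,tape=0)
    for k,z in Z.items():
        for q in finder.spot_point(cam,k)[:3]:
            print(cam,k,round(q["confidence"],2),np.round(q["uv"],1),np.round(at_z(m,q["uv"],z)[0],4))
E
python3 -c "
import cv2
im=cv2.imread('pics/a_top.png')
c=cv2.resize(im[180:360,100:250],None,fx=4,fy=4,interpolation=cv2.INTER_CUBIC)[:600];cv2.imwrite('pics/c1.png',c)
c=cv2.resize(im[170:345,270:450],None,fx=3.4,fy=3.4,interpolation=cv2.INTER_CUBIC);cv2.imwrite('pics/c2.png',c)"
```

```text
top pallet 0.63 [184.1 268.9] [0.5571 0.2016 0.    ]
top pallet_corner 0.57 [148.4 220. ] [0.6573 0.2716 0.018 ]
top pallet_corner 0.54 [181.6 273.3] [0.5472 0.2008 0.018 ]
top nest 0.56 [167.6 253.4] [0.5878 0.2301 0.018 ]
top nest 0.24 [368.3 233.2] [ 0.6184 -0.1746  0.018 ]
top nest_cup 0.91 [159.8 255.6] [0.58   0.2317 0.056 ]
top pan 0.67 [366.6 236.4] [ 0.6144 -0.1727  0.    ]
top pan_center 0.58 [366.8 233.9] [ 0.6191 -0.173   0.003 ]
top pan_center 0.47 [366.9 185.8] [ 0.7196 -0.1773  0.003 ]
top pan_lip 0.77 [368.1 185.6] [ 0.7173 -0.1787  0.0135]
top pan_grip 0.71 [370.4 291.6] [ 0.5023 -0.1727  0.032 ]
top ball_center 0.89 [366.  229.2] [ 0.6257 -0.1697  0.0243]
top ball_center 0.74 [417.9 294.6] [ 0.4942 -0.2656  0.0243]
top ball_center 0.72 [302.4 246.1] [ 0.5951 -0.0423  0.0243]
top solvent 0.71 [465.7 200. ] [ 0.6848 -0.38    0.    ]
top ink_can 0.66 [287.8 165. ] [ 0.7699 -0.0137  0.    ]
top tape 0.63 [505.  272.1] [ 0.5345 -0.4485  0.    ]
side pallet 0.93 [299.7 357.5] [0.5415 0.2074 0.    ]
side pallet_corner 0.75 [231.9 359. ] [0.6545 0.2757 0.018 ]
side nest 0.72 [272.1 353.9] [0.5884 0.2337 0.018 ]
side nest 0.65 [296.9 356.1] [0.5414 0.22   0.018 ]
side nest_cup 0.92 [272.1 338. ] [0.5894 0.2265 0.056 ]
side pan 0.6 [331.1 243.5] [ 0.6212 -0.1734  0.    ]
side pan 0.19 [298.7 356.9] [0.544  0.2068 0.    ]
side pan_center 0.88 [330.  243.1] [ 0.6231 -0.1701  0.003 ]
side pan_center 0.24 [374.2 242.4] [ 0.5168 -0.2173  0.003 ]
side pan_lip 0.87 [297.3 227. ] [ 0.7266 -0.1917  0.0135]
side pan_grip 0.67 [374.1 245.1] [ 0.5041 -0.1672  0.032 ]
side ball_center 0.95 [318.  264.8] [ 0.6078 -0.05    0.0243]
side ball_center 0.56 [386.1 221.4] [ 0.5077 -0.2941  0.0243]
side solvent 0.67 [339.4 197.9] [ 0.6816 -0.4008  0.    ]
side ink_can 0.74 [249.1 263.4] [ 0.7799 -0.0175  0.    ]
side tape 0.86 [392.7 195.2] [ 0.5361 -0.479   0.    ]
```

View pics/c1.png

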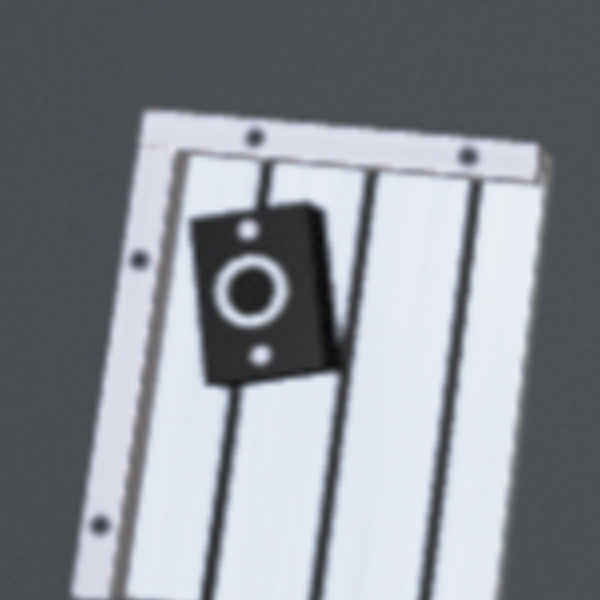

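View pics/c2.png

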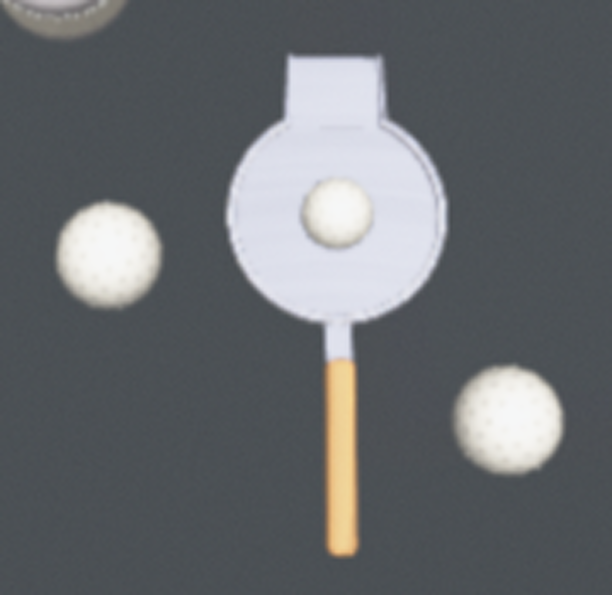

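Run:
```python
from h import *
from bench import imaging
from scipy.optimize import least_squares
m=imaging.camera_model("top")
c=lambda a:np.array(a)/4+[100,180]
def fit(obj,uv,x0):
    def X(p):
        Rz=np.array([[np.cos(p[2]),-np.sin(p[2])],[np.sin(p[2]),np.cos(p[2])]])
        return np.c_[obj[:,:2]@Rz.T+p[:2],obj[:,2]]
    s=least_squares(lambda p:(proj(m,X(p))-uv).ravel(),x0)
    return s.x,s.fun
po=np.array([[.12,.1,.04],[.12,-.1,.04],[-.12,.1,.04],[.102,.082,.018]])
p,f=fit(po,np.r_[c([[143,110],[540,143],[75,597],[183,152]])],[.55,.2,0]);print("pallet",p,f.round(1))
no=np.array([[.042,.03,.05],[.042,-.03,.05],[-.042,.03,.05],[-.042,-.03,.05],[0,0,.056]])
n,f=fit(no,c([[190,217],[307,204],[207,385],[322,371],[251,291]]),[.58,.23,0]);print("nest",n,f.round(1))
Rp=np.array([[np.cos(p[2]),-np.sin(p[2])],[np.sin(p[2]),np.cos(p[2])]])
print("nest in corner",(n[:2]-p[:2])@Rp-[.102,.082],n[2]-p[2])
d=lambda a:np.array(a)/3.4+[270,170]
for nm,q,z in (("lipL",[289,56],.0135),("lipR",[382,56],.0135),("handle tip",[342,552],.042),("handle start",[341,362],.042),("ball",[337,213],.0244),("rimL",[227,213],.024),("rimR",[447,213],.024),("b1",[109,255],.03),("b1L",[56,255],.03),("b2",[508,420],.03)):
    print(nm,at_z(m,d(q),z)[0].round(4))
```

```text
pallet [ 0.54966202  0.20316116 -0.10690539] [-0.2 -0.1 -0.8 -0.6 -0.5 -0.   1.6  0.8]
nest [0.58481763 0.22575632 0.11116973] [-0.3 -0.   0.6 -0.9 -1.2  0.7  0.7  0.   0.2  0.3]
nest in corner [-0.06945604 -0.05578266] 0.21807512394499498
lipL [ 0.7163 -0.1518  0.0135]
lipR [ 0.7147 -0.2077  0.0135]
handle tip [ 0.4258 -0.169   0.042 ]
handle start [ 0.531  -0.1726  0.042 ]
ball [ 0.6186 -0.1756  0.0244]
rimL [ 0.6203 -0.1113  0.024 ]
rimR [ 0.6169 -0.2399  0.024 ]
b1 [ 0.5966 -0.042   0.03  ]
b1L [ 0.5974 -0.0111  0.03  ]
b2 [ 0.4962 -0.2675  0.03  ]
```

```bash
cat >> h.py <<'E'
PY=-0.1069; PC=np.array([.54966,.20316])
RP=np.array([[np.cos(PY),-np.sin(PY)],[np.sin(PY),np.cos(PY)]])
def fc(x,y):  # corner frame -> world xy
    return PC+RP@(np.array([x,y])+[.102,.082])
E
python3 - <<'E'
from h import *
from bench import r, sensors
o=sensors.get_obs(); M=R.from_quat(o["eef_rot"]).as_matrix(); print("yaw now",np.arctan2(M[1,0],M[0,0]))
S=lambda p,y: None if (q:=r.solve_ik(p,down(y))) is None else np.round(q,2)
for k in (0,np.pi):
    print("push1",S([*fc(-.07,-.12),.022],PY+k), S([*fc(-.07,-.12),.15],PY+k))
for k in (1,-1):
    print("push2",S([*fc(-.16,-.03),.022],PY+k*np.pi/2))
for k in (1,-1):
    print("pan",S([.504,-.171,.013],-.037+k*np.pi/2)); print("fin",S([.5924,.0387,.085],-.037+k*np.pi/2+1.5))
E
```

```text
yaw now -1.2030261598327243
push1 [ 0.18  0.67 -0.73  1.84  0.58  0.86 -0.94] [ 0.31  0.56 -0.93  1.74  0.5   1.1  -0.88]
push1 [ 0.43  0.91 -1.18  1.82  0.95  1.11  1.92] [ 0.44  0.69 -1.18  1.73  0.68  1.2   2.11]
push2 [ 0.19  0.78 -1.07  1.92  0.84  0.98  0.18]
push2 [-0.11  0.58 -0.6   1.93  0.46  0.77 -2.65]
pan [ 0.74  0.57 -0.64  2.    0.5   0.73  1.32]
fin [ 0.65  0.78 -1.18  1.8   0.8   1.14  2.22]
pan [ 0.4   0.49 -0.2   2.02  0.16  0.64 -1.5 ]
fin [ 0.33  0.54 -0.63  1.82  0.39  0.91 -0.59]
```

Run:
```python
from h import *
from bench import r, claw, sensors, imaging
q=down(PY)
f=lambda:sensors.get_obs()["wrist_force"].round(1)
o=sensors.get_obs(); p=o["position"]
r.servo_line([p[0],p[1],.3],feed=.2)
r.move_to([*fc(-.07,-.125),.25],q)
claw.grip(.045,40)
r.servo_line([*fc(-.07,-.125),.022],feed=.15)
print("down",f(),sensors.get_obs()["position"].round(4))
r.servo_line([*fc(-.07,-.08),.022],feed=.05); print("push",f())
y=-.08
while y<-.06:
    y+=.0015; r.servo_line([*fc(-.07,y),.022],feed=.02); F=RP.T@f()[:2]; print(round(y,4),F.round(1))
    if F[1]<-9: break
im,d=imaging.get_image("top"); cv2.imwrite("pics/b_top.png",im)
c=cv2.resize(im[180:360,100:250],None,fx=4,fy=4,interpolation=cv2.INTER_CUBIC)[:600];cv2.imwrite('pics/b1.png',c)
print(sensors.get_obs()["t"], RP.T@(sensors.get_obs()["position"][:2]-PC)-[.102,.082])
```

```text
down [-0.7 -0.2  0.7] [0.5775 0.1573 0.0229]
push [-0.2 -0.1  0.2]
-0.0785 [-0.2 -0.1]
-0.077 [-0.1 -0.5]
-0.0755 [-0.8  0.1]
-0.074 [0.3 0.6]
-0.0725 [0.5 1. ]
-0.071 [-0.1 -0.2]
-0.0695 [ 0.3 -0.3]
-0.068 [-0.3  0.7]
-0.0665 [-0.4  0.4]
-0.065 [-0.4 -0.4]
-0.0635 [0.1 0.2]
-0.062 [-0.3  0.2]
-0.0605 [-0.1  0.3]
-0.059 [-0.1 -1. ]
11.8583 [-0.07003341 -0.058907  ]
```

View pics/b1.png

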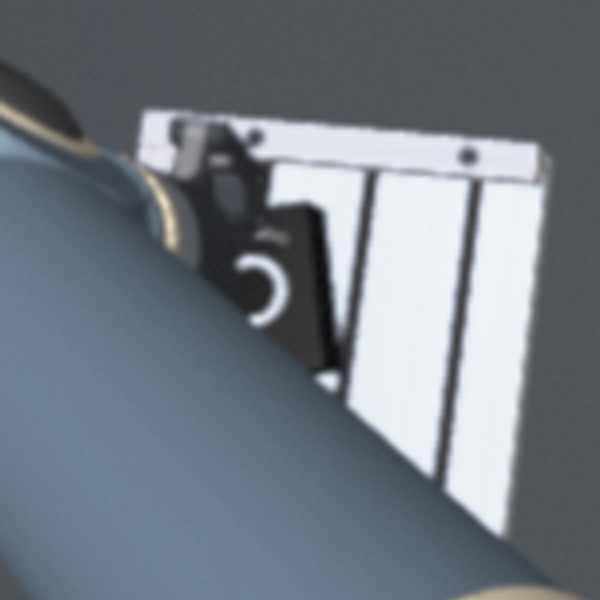

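Run:
```python
from h import *
from bench import r, claw, sensors, imaging
o=sensors.get_obs();print(o["position"],o["grip_width"],o["eef_rot"])
for n in("side","wrist"):
    im,d=imaging.get_image(n); cv2.imwrite(f"pics/c_{n}.png",im)
```

```text
[0.58390806 0.22271045 0.02200077] 0.04547632940119786 [ 9.98575576e-01 -5.33555862e-02  3.22997260e-06 -1.82917778e-05]
```

View pics/c_side.png

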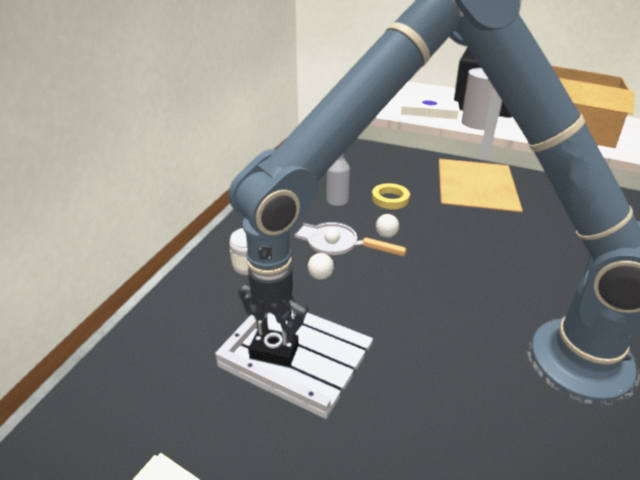

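View pics/c_wrist.png

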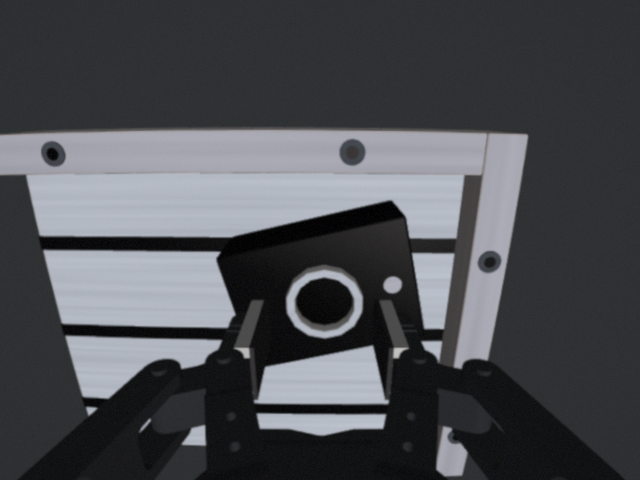

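Run:
```python
from h import *
from bench import r, claw, sensors, imaging
o=sensors.get_obs();m=imaging.camera_model("wrist")
print("tcp px",proj(m,o["position"],o), pose_of(m,o)[:3,3])
def show(nm,uv,z): 
    X=at_z(m,[uv],z,o)[0]; print(nm,X.round(4),(RP.T@(X[:2]-PC)-[.102,.082]).round(4))
show("ring",[324,302],.056); show("corner",[486,132],.04); show("inner corner",[464,175],.018)
for p in ([217,258],[390,202],[235,235]): show("n",p,.05)
mt=imaging.camera_model("top");ms=imaging.camera_model("side")
for z in (.02,.2): print(z,proj(mt,[.584,.223,z]),proj(ms,[.584,.223,z]))
d=imaging.get_image("wrist")[1]; print(d[302,324],d[150,200],d[270,320],d[330,248],d[330,385],d[320,345])
```

```text
tcp px [[320.72577895 282.02935844]] [0.59297581 0.30489691 0.19789959]
ring [0.5861 0.2288 0.056 ] [-0.0685 -0.0526]
corner [0.6614 0.2922 0.04  ] [-0.0004  0.0184]
inner corner [0.6603 0.2706 0.018 ] [ 0.0008 -0.0031]
n [0.5417 0.2518 0.05  ] [-0.1151 -0.0345]
n [0.6176 0.2686 0.05  ] [-0.0414 -0.0097]
n [0.5515 0.2613 0.05  ] [-0.1064 -0.024 ]
0.02 [[170.7130904 255.1260286]] [[276.47132689 350.03906069]]
0.2 [[132.50207674 244.93424115]] [[271.00946727 280.61679314]]
0.16386433 0.15318419 0.1550304 0.13158295 0.13062073 0.16278712
```

Run:
```python
from h import *
from bench import r, claw, sensors, imaging
o=sensors.get_obs();m=imaging.camera_model("wrist");P=pose_of(m,o)
im,d=imaging.get_image("wrist"); 
def X(u,v):
    s,w=ray(m,[[u,v]],P); return (s+w[0]*d[v,u])
for n,u,v in (("ringin",324,302),("plate",100,200),("nesttop",370,260),("nesttop2",300,350),("finL tip",258,305),("finR",385,305),("finL",245,345),("endfence",500,300),("sidefence",200,150),("table",100,50),("plate2",420,440)):
    x=X(u,v);print(n,x.round(4),(RP.T@(x[:2]-PC)-[.102,.082]).round(4), d[v,u])
q=o["joint_pos"];print(q)
c=cv2.resize(im[180:480,120:560],None,fx=1.8,fy=1.8);cv2.imwrite("pics/d.png",c)
```

```text
ringin [0.5859 0.2266 0.0518] [-0.0685 -0.0549] 0.16375725
plate [0.4762 0.2781 0.0183] [-0.1831 -0.0153] 0.18259904
nesttop [0.6076 0.2443 0.0512] [-0.0488 -0.0349] 0.15783048
nesttop2 [0.572  0.2024 0.0518] [-0.0797 -0.0804] 0.1720158
finL tip [0.5598 0.2356 0.066 ] [-0.0954 -0.0486] 0.14828016
finR [0.6111 0.2297 0.0652] [-0.0437 -0.0491] 0.14917445
finL [0.5599 0.2357 0.0938] [-0.0953 -0.0486] 0.121976376
endfence [0.6903 0.189  0.0018] [ 0.0393 -0.0811] 0.21946746
sidefence [0.5405 0.2973 0.0399] [-0.1212  0.0107] 0.15375425
table [ 4.854e-01  3.512e-01 -1.000e-04] [-0.1817  0.0583] 0.17616504
plate2 [0.6074 0.2365 0.1381] [-0.0481 -0.0427] 0.07813698
[ 0.14196394  0.74633906 -0.83743375  1.77155274  0.67606413  0.93762451
 -1.09189118]
```

View pics/d.png

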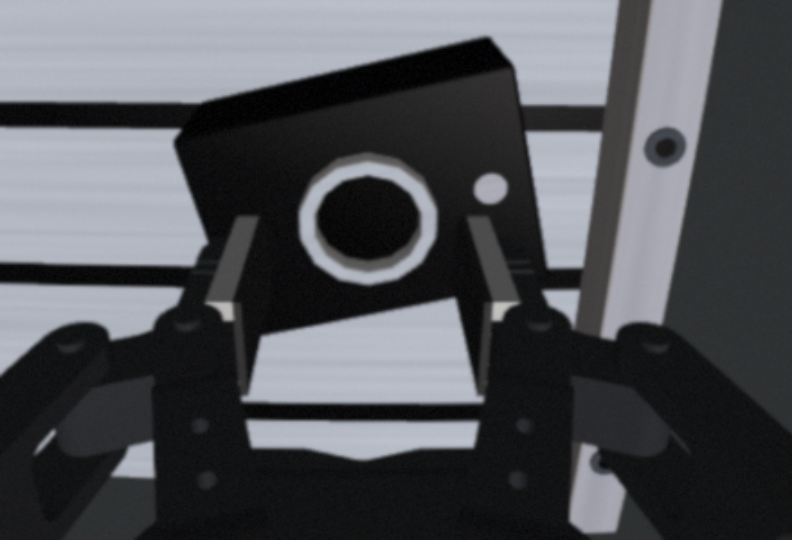

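Run:
```python
from h import *
from bench import r, claw, sensors, imaging
o=sensors.get_obs();m=imaging.camera_model("wrist");P=pose_of(m,o)
im,d=imaging.get_image("wrist"); 
np.set_printoptions(linewidth=200,suppress=True)
for u in (249,255,260):
  for v in range(285,400,8):
    s,w=ray(m,[[u,v]],P); x=s+w[0]*d[v,u]; T=R.from_quat(o["eef_rot"]).as_matrix().T@(x-o["position"]); print(u,v,d[v,u].round(4),"tool",T.round(4),im[v,u])
M=R.from_quat(o["eef_rot"]).as_matrix()
for z in (0,-.019,-.04): print(z,proj(m,[o["position"]+M@np.array([sx*.0227,-.011,z]) for sx in(-1,1)],o).round(0).tolist())
```

```text
249 285 0.1633 tool [-0.032  -0.0115 -0.0277] [15 16 17]
249 293 0.1624 tool [-0.0318 -0.0085 -0.0297] [15 13 12]
249 301 0.1646 tool [-0.0323 -0.0041 -0.0289] [16 15 15]
249 309 0.1459 tool [-0.0286 -0.01   -0.0466] [69 69 70]
249 317 0.1391 tool [-0.0273 -0.0105 -0.0537] [77 77 77]
249 325 0.1331 tool [-0.0261 -0.0109 -0.0599] [76 75 76]
249 333 0.129 tool [-0.0253 -0.0104 -0.0644] [75 76 76]
249 341 0.1243 tool [-0.0244 -0.0104 -0.0694] [74 74 74]
249 349 0.1209 tool [-0.0238 -0.0099 -0.0732] [105 106 106]
249 357 0.1223 tool [-0.0241 -0.0064 -0.0728] [122 122 122]
249 365 0.1224 tool [-0.0241 -0.0038 -0.0736] [27 26 26]
249 373 0.1234 tool [-0.0243 -0.0005 -0.0737] [23 22 21]
249 381 0.1189 tool [-0.0235 -0.001  -0.0783] [18 17 17]
249 389 0.0923 tool [-0.0182 -0.0173 -0.1008] [19 19 16]
249 397 0.0904 tool [-0.0179 -0.0167 -0.103 ] [19 15 17]
255 285 0.1614 tool [-0.029  -0.0124 -0.0294] [12 10 14]
255 293 0.1628 tool [-0.0292 -0.0084 -0.0293] [17 16 18]
255 301 0.1518 tool [-0.0272 -0.0103 -0.0404] [71 71 71]
255 309 0.1457 tool [-0.0262 -0.0101 -0.0468] [76 75 76]
255 317 0.13
[... 885 characters left out ...]
 [17 16 17]
260 325 0.1334 tool [-0.0221 -0.0107 -0.0597] [18 19 19]
260 333 0.1331 tool [-0.0221 -0.0081 -0.0609] [16 14 16]
260 341 0.135 tool [-0.0224 -0.0042 -0.0601] [12 13 14]
260 349 0.1342 tool [-0.0223 -0.0019 -0.0619] [17 16 15]
260 357 0.1353 tool [-0.0225  0.0016 -0.0619] [20 20 21]
260 365 0.1343 tool [-0.0224  0.0039 -0.0636] [16 16 15]
260 373 0.1337 tool [-0.0223  0.0063 -0.0651] [19 19 18]
260 381 0.1345 tool [-0.0225  0.0097 -0.0655] [31 28 29]
260 389 0.2201 tool [-0.0369  0.0733  0.0032] [146 140 135]
260 397 0.2228 tool [-0.0374  0.08    0.0038] [193 183 177]
0 [[277.0, 263.0], [365.0, 263.0]]
-0.019 [[272.0, 278.0], [369.0, 278.0]]
-0.04 [[266.0, 299.0], [375.0, 299.0]]
```

Run:
```python
from h import *
from bench import r, claw, sensors, imaging
np.set_printoptions(linewidth=200,suppress=True)
m=imaging.camera_model("wrist")
p=sensors.get_obs()["position"]
r.servo_line([p[0],p[1],.10],feed=.15)
r.servo_line([*fc(-.07,-.125),.10],feed=.2)
for w in (.045,.0):
    claw.grip(w)
    o=sensors.get_obs();P=pose_of(m,o)
    im,d=imaging.get_image("wrist"); cv2.imwrite(f"pics/e{int(w*1000)}.png",im)
    V,U=np.mgrid[240:480,150:500]; s,ww=ray(m,np.c_[U.ravel(),V.ravel()],P)
    X=s+ww*d[V.ravel(),U.ravel()][:,None]; T=(X-o["position"])@R.from_quat(o["eef_rot"]).as_matrix()
    k=(np.abs(T[:,1]+.0105)<.004)&(np.abs(T[:,0])<.05)&(T[:,2]<-.005)&(T[:,2]>-.12)
    z=np.sort(T[k,2]); print(w,o["grip_width"],k.sum(),"tip z",z[-1:],z[-30:-25],np.percentile(T[k,0],[1,99]))
print(sensors.get_obs()["t"])
```

```text
0.045 0.044810397195534805 14526 tip z [-0.03670647] [-0.03896863 -0.03894602 -0.03892968 -0.03889768 -0.03888353] [-0.04806783  0.04873857]
0.0 0.0002939928779461211 19852 tip z [-0.03648451] [-0.03801477 -0.03798554 -0.03798105 -0.03791311 -0.03785414] [-0.04250504  0.04408151]
14.075
```

View pics/e0.png

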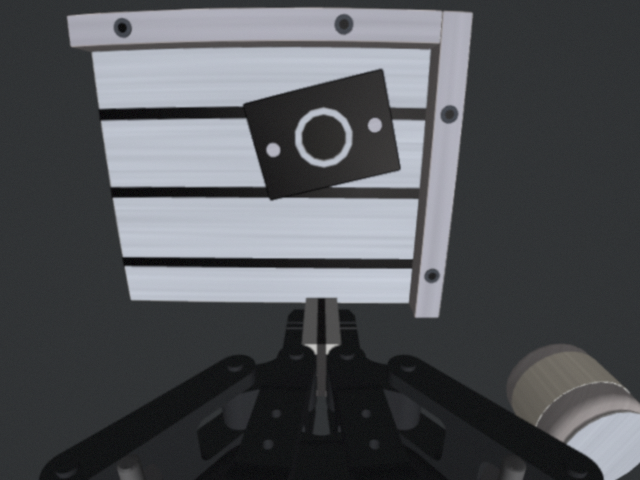

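Run:
```python
from h import *
from bench import r, claw, sensors, imaging
o=sensors.get_obs();m=imaging.camera_model("wrist")
X=at_z(m,[[323,137]],.056,o)[0];print("ring",X,RP.T@(X[:2]-PC)-[.102,.082])
f=lambda:sensors.get_obs()["wrist_force"]
r.servo_line([*fc(-.07,-.125),.03],feed=.15)
z=.03
while z>-.03:
    z-=.003; r.servo_line([*fc(-.07,-.125),z],feed=.05); o=sensors.get_obs(); 
    if o["wrist_force"][2]>4: break
print(z,o["position"],o["wrist_force"],o["t"])
im,d=imaging.get_image("side"); cv2.imwrite("pics/f.png",cv2.resize(im[200:430,180:420],None,fx=2.5,fy=2.5))
```

```text
ring [0.58585045 0.227983   0.056     ] [-0.06866467 -0.05345731]
-0.014999999999999996 [ 0.57739596  0.15734645 -0.01444939] [ 0.24927776 -1.0780612   4.64627244] 18.4417
```

View pics/f.png

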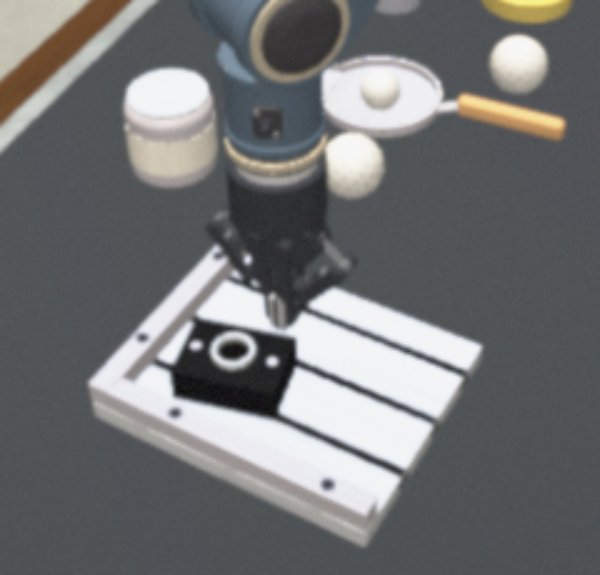

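```bash
cat > push.py <<'E'
from h import *
from bench import r, claw, sensors, imaging
def cpos():
    p=sensors.get_obs()["position"][:2]; return RP.T@(p-PC)-[.102,.082]
def push(ax,fix,start,stop,z,lim=9,step=.0015):
    v=start; log=[]
    while v<stop-1e-6:
        v+=step; P=fc(v,fix) if ax==0 else fc(fix,v)
        r.servo_line([*P,z],feed=.03); F=RP.T@sensors.get_obs()["wrist_force"][:2]; log.append((round(v*1000,1),round(F[ax],1)))
        if F[ax]<-lim: break
    print(log, cpos())
E
python3 - <<'E'
from push import *
z=-.010
r.servo_line([*fc(-.07,-.125),z],feed=.1)
claw.grip(.045)
r.servo_line([*fc(-.07,-.079),z],feed=.06); print(sensors.get_obs()["wrist_force"].round(1),cpos())
push(1,-.07,-.079,-.064,z)
im,d=imaging.get_image("wrist"); cv2.imwrite("pics/g.png",im); print(sensors.get_obs()["t"])
E
```

```text
[1.2 0.2 0.1] [-0.06975011 -0.07890353]
[(-77.5, np.float64(-0.4)), (-76.0, np.float64(-2.2)), (-74.5, np.float64(-0.8)), (-73.0, np.float64(-1.3)), (-71.5, np.float64(-0.8)), (-70.0, np.float64(-1.7)), (-68.5, np.float64(-5.2)), (-67.0, np.float64(-9.2))] [-0.07011191 -0.06996252]
22.2083
```

View pics/g.png

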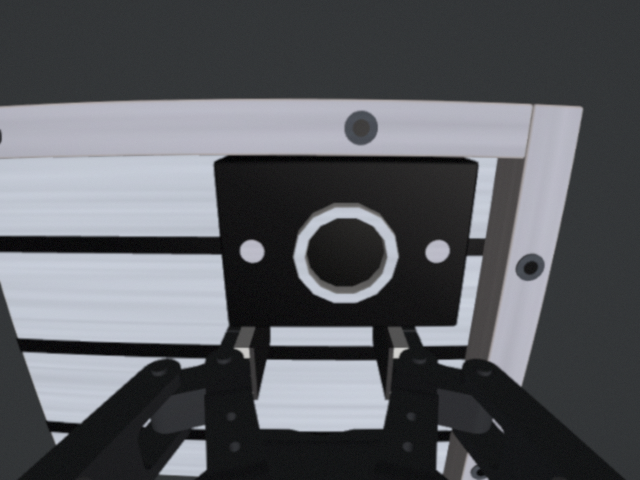

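Run:
```python
from push import *
q=down(PY+np.pi/2); z=-.010
r.servo_line([*fc(-.07,-.085),z],feed=.1)
r.servo_line([*fc(-.08,-.09),.05],feed=.2)
claw.grip(.015)
r.move_to([*fc(-.145,-.03),.04],q)
r.servo_line([*fc(-.145,-.03),z],feed=.15)
r.servo_line([*fc(-.105,-.03),z],feed=.06); print(sensors.get_obs()["wrist_force"].round(1),cpos())
push(0,-.03,-.105,-.086,z,lim=10)
r.servo_line([*fc(-.13,-.03),z],feed=.15)
im,d=imaging.get_image("wrist"); cv2.imwrite("pics/i.png",im); print(sensors.get_obs()["t"])
```

```text
[-0.2 -0.  -0.4] [-0.10460625 -0.03004122]
[(-103.5, np.float64(-1.2)), (-102.0, np.float64(-1.6)), (-100.5, np.float64(-0.9)), (-99.0, np.float64(-0.3)), (-97.5, np.float64(-0.5)), (-96.0, np.float64(-1.4)), (-94.5, np.float64(-5.1)), (-93.0, np.float64(-8.1)), (-91.5, np.float64(-10.9))] [-0.09556178 -0.02987075]
28.5083
```

View pics/i.png

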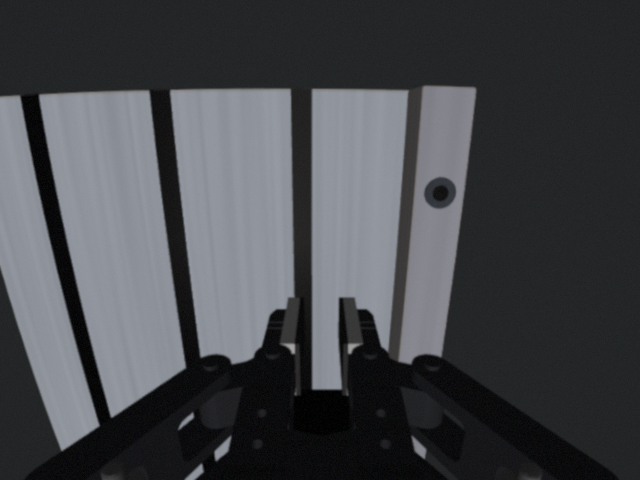

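Run:
```python
from push import *
r.servo_line([*fc(-.145,-.03),.12],feed=.25)
claw.grip(.05)
r.move_to([.504,-.171,.10],down(-.037-np.pi/2))
o=sensors.get_obs();m=imaging.camera_model("wrist")
im,d=imaging.get_image("wrist"); cv2.imwrite("pics/j_w.png",im)
im,d=imaging.get_image("top"); cv2.imwrite("pics/j_top.png",im)
c=cv2.resize(im[180:330,100:250],None,fx=4,fy=4,interpolation=cv2.INTER_CUBIC)[:600];cv2.imwrite('pics/j1.png',c)
im,d=imaging.get_image("side"); cv2.imwrite("pics/j_side.png",im)
np.save("pics/j_o.npy",np.r_[o["position"],o["eef_rot"]]);print(o["t"],o["position"])
```

```text
31.2917 [ 0.50440243 -0.16979746  0.10007808]
```

View pics/j_w.png

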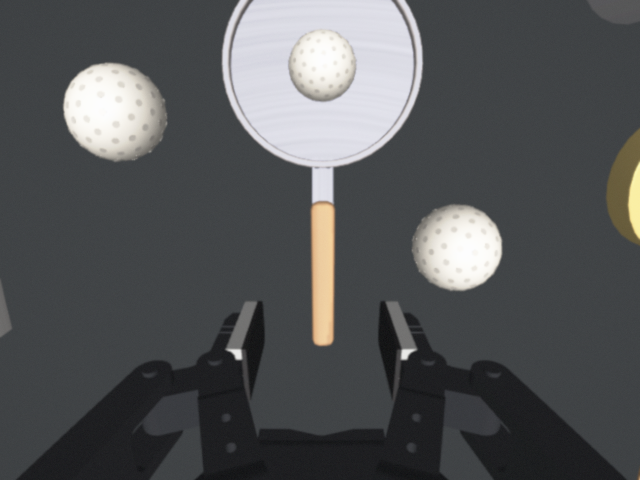

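View pics/j1.png

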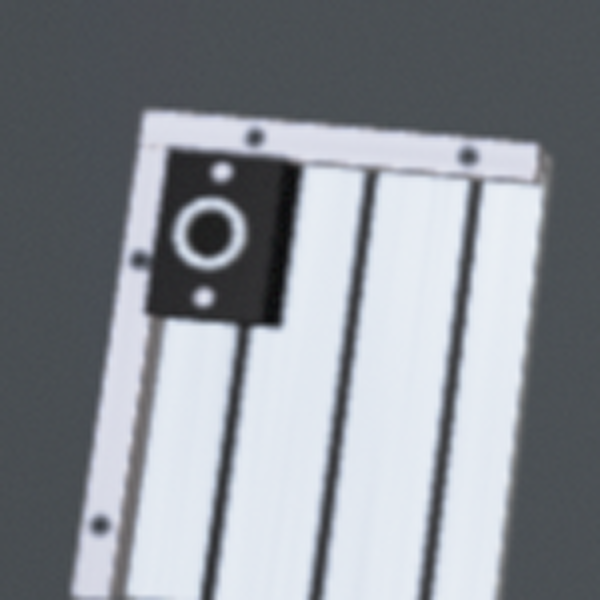

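View pics/j_side.png

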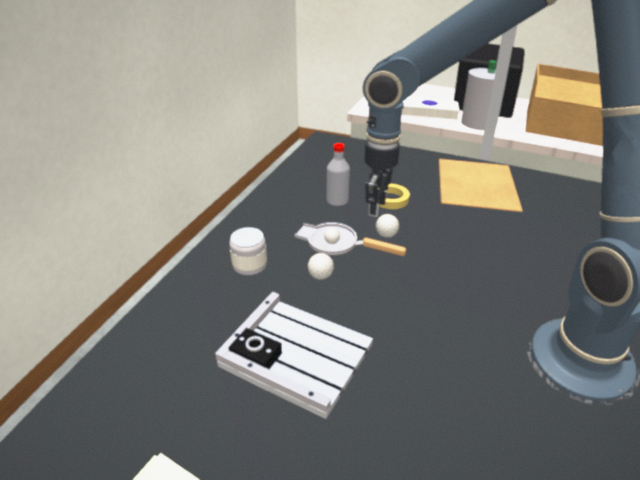

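Run:
```python
from h import *
from bench import imaging
a=np.load("pics/j_o.npy");o=dict(position=a[:3],eef_rot=a[3:]);m=imaging.camera_model("wrist")
for n,uv,z in (("hs",[322.5,203],.042),("ht",[322.5,345],.042),("ball",[322.5,65],.0244),("rimbottom",[322.5,166],.024)):
    print(n,at_z(m,[uv],z,o)[0].round(4))
mt=imaging.camera_model("top")
u=np.array([[209.5,233]])/4+[100,180]; X=at_z(mt,u,.056)[0]; print("ring",X,RP.T@(X[:2]-PC)-[.102,.082])
```

```text
hs [ 0.5343 -0.1725  0.042 ]
ht [ 0.4258 -0.1689  0.042 ]
ball [ 0.6195 -0.1754  0.0244]
rimbottom [ 0.5559 -0.1733  0.024 ]
ring [0.61414746 0.24729478 0.056     ] [-0.04258969 -0.03123657]
```

Run:
```python
from push import *
yaw=-.034-np.pi/2; q=down(yaw)
G=[.5096,-.1718]
r.move_to([*G,.05],q)
r.servo_line([*G,-.020],q,feed=.08)
o=sensors.get_obs();print(o["position"],o["wrist_force"].round(1))
claw.grip(.024); claw.grip(.010,100)
o=sensors.get_obs();print(o["grip_width"],o["wrist_force"].round(1),o["t"])
r.servo_line([*G,.0],q,feed=.02)
o=sensors.get_obs();print(o["grip_width"],o["wrist_force"].round(2),o["t"])
im,d=imaging.get_image("wrist"); cv2.imwrite("pics/k_w.png",im); np.save("pics/k.npy",d); np.save("pics/k_o.npy",np.r_[o["position"],o["eef_rot"]])
im,d=imaging.get_image("side"); cv2.imwrite("pics/k_s.png",cv2.resize(im[130:330,220:460],None,fx=2.5,fy=2.5))
```

```text
[ 0.51005028 -0.17180843 -0.01966629] [-0.  -0.3  0.3]
0.014466569977778964 [-0.3  0.5  3.6] 33.3833
0.014619553214238908 [-0.51 -0.53 -1.83] 34.5333
```

View pics/k_w.png

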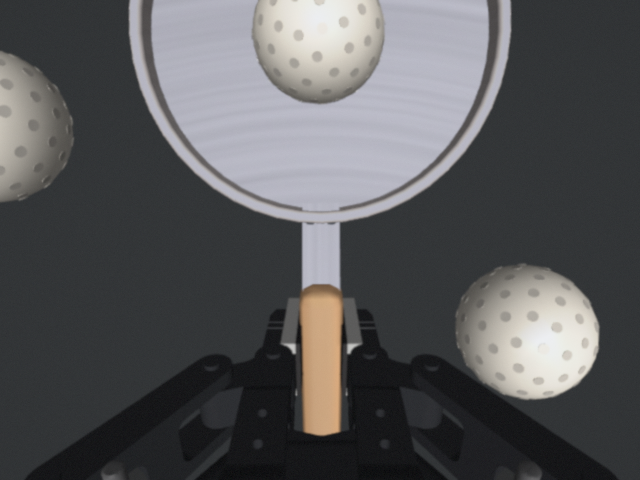

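View pics/k_s.png

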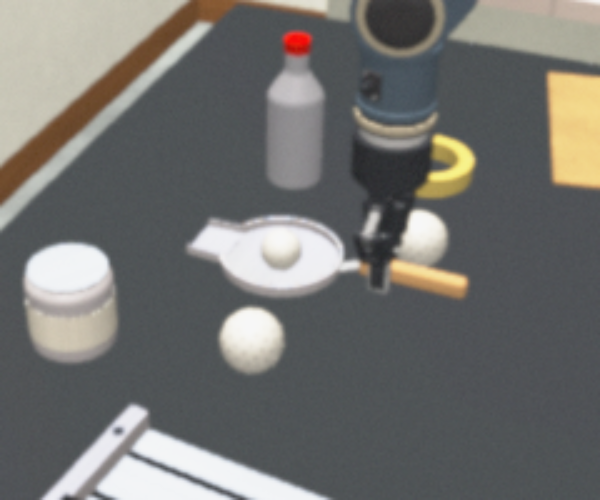

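Run:
```python
from h import *
from bench import imaging
a=np.load("pics/k_o.npy");o=dict(position=a[:3],eef_rot=a[3:]);m=imaging.camera_model("wrist");d=np.load("pics/k.npy")
P=pose_of(m,o)
V,U=np.mgrid[0:290,100:540]; s,w=ray(m,np.c_[U.ravel(),V.ravel()],P); D=d[V.ravel(),U.ravel()]
X=s+w*D[:,None]; c=np.array([.6195,-.1754])
rr=np.hypot(*(X[:,:2]-c).T)
k=(rr<.075)&(rr>.055)&(X[:,2]>.036)&(X[:,2]<.06)
A=np.c_[X[k,:2]-c,np.ones(k.sum())]; z=X[k,2]
for _ in range(5):
    sol=np.linalg.lstsq(A,z,rcond=None)[0]; e=z-A@sol; g=np.abs(e)<.0025; A,z=A[g],z[g]
print("rim plane slope(deg),z",np.degrees(sol[:2]),sol[2],len(z))
f=(rr<.05)&(rr>.028)&(X[:,2]<.036)&(X[:,2]>.015)
A=np.c_[X[f,:2]-c,np.ones(f.sum())];print("floor",np.degrees(np.linalg.lstsq(A,X[f,2],rcond=None)[0][:2]),X[f,2].mean())
b=(rr<.03)&(X[:,2]>.045)
Y=X[b]; print("ball",b.sum())
from scipy.optimize import least_squares
S=least_squares(lambda p:np.linalg.norm(Y-p,axis=1)-.02135,[*c,.044],loss="soft_l1",f_scale=.001);print(S.x)
# handle slope
h=(np.abs(X[:,1]+.1735)<.006)&(X[:,0]<.55)&(X[:,0]>.52); 
V,U=np.mgrid[295:420,310:332]; s,w=ray(m,np.c_[U.ravel(),V.ravel()],P);H=s+w*d[V.ravel(),U.ravel()][:,None]
print("handle slope",np.degrees(np.polyfit(H[:,0],H[:,2],1)[0]),H[:,2].mean())
```

```text
rim plane slope(deg),z [-0.54583485 -0.03170038] 0.043251568999771686 8428
floor [-0.93942864  0.08428839] 0.027447419873428164
ball 11964
[ 0.61876633 -0.17519689  0.04395161]
handle slope 4.972432887209483 0.06230029953694114
```

Run:
```python
from push import *
z=.0575
T=lambda:(sensors.get_obs()["t"],sensors.get_obs()["grip_width"])
q0=down(-.034-np.pi/2)
r.servo_line([.505,-.168,z],q0,feed=.03);print(T())
r.servo_line([.47,-.125,z],down(-.034-np.pi/2+.65),feed=.018);print(T())
im,d=imaging.get_image("wrist"); cv2.imwrite("pics/l_w.png",im)
```

```text
(36.7083, 0.014449522897374473)
(39.9417, 0.014419712422730135)
```

View pics/l_w.png

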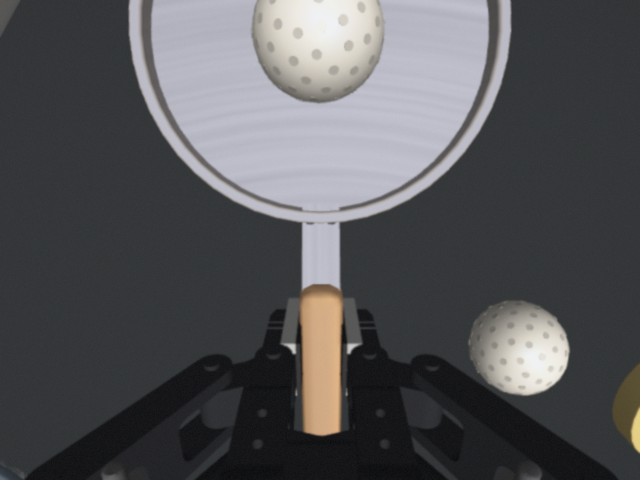

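Pan and ball are unchanged in the gripper (ball at (318,30), as before). On to the nest.

Run:
```python
from push import *
z=.0575
r.servo_line([.5927,.0432,z],down(PY),feed=.04)
r.hold(.5)
o=sensors.get_obs();print(o["t"],o["position"],o["wrist_force"].round(1))
im,d=imaging.get_image("wrist"); cv2.imwrite("pics/m_w.png",im); np.save("pics/m.npy",d); np.save("pics/m_o.npy",np.r_[o["position"],o["eef_rot"]])
im,d=imaging.get_image("top"); cv2.imwrite("pics/m_t.png",im)
im,d=imaging.get_image("side"); cv2.imwrite("pics/m_s.png",cv2.resize(im[230:430,180:420],None,fx=2.5,fy=2.5))
```

```text
45.85 [0.59269953 0.04320298 0.05750102] [ 0.1 -0.2 -2.3]
```

View pics/m_w.png

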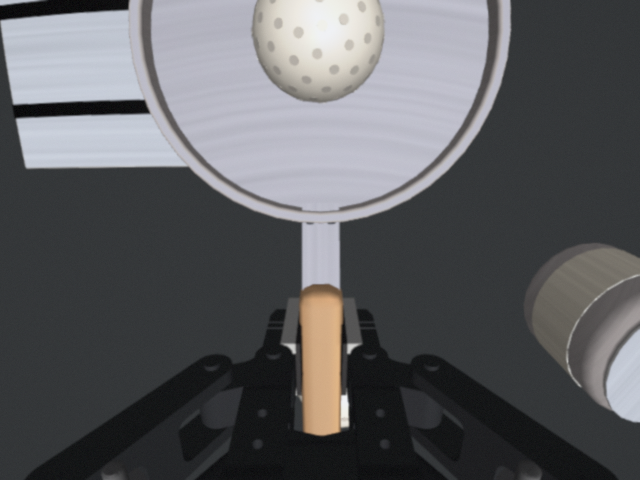

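View pics/m_t.png

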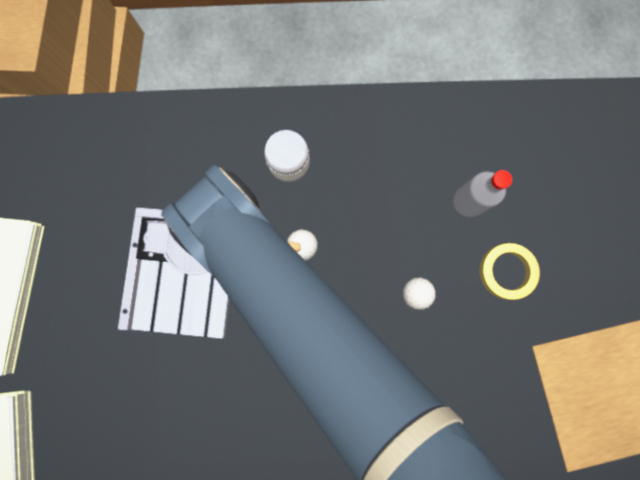

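View pics/m_s.png

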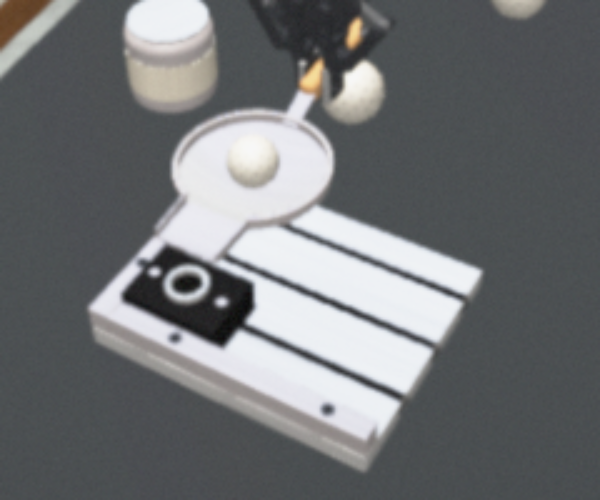

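Run:
```python
from h import *
from bench import imaging
from scipy.optimize import least_squares
im,d=imaging.get_image("side");m=imaging.camera_model("side");P=pose_of(m)
s=lambda a:np.array(a)/2.5+[180,230]
for n,a,z in (("lipA",[157,232],.091),("lipB",[221,258],.091),("ring",[187,284],.056)):
    X=at_z(m,[s(a)],z)[0]; print(n,X.round(4),(RP.T@(X[:2]-PC)-[.102,.082]).round(4))
u,v=s([195,235]).astype(int);o_,w=ray(m,[[u,v]],P);print("lip depth pt",(o_+w[0]*d[v,u]).round(4))
a=np.load("pics/m_o.npy");o=dict(position=a[:3],eef_rot=a[3:]);m=imaging.camera_model("wrist");d=np.load("pics/m.npy");P=pose_of(m,o)
V,U=np.mgrid[0:290,100:540]; so,w=ray(m,np.c_[U.ravel(),V.ravel()],P); X=so+w*d[V.ravel(),U.ravel()][:,None]
c=np.array([.5927,.0432])+.109*np.array([.1067,.9943]); rr=np.hypot(*(X[:,:2]-c).T)
k=(rr<.075)&(rr>.055)&(X[:,2]>.095)&(X[:,2]<.115);A=np.c_[X[k,:2]-c,np.ones(k.sum())]; z=X[k,2]
for _ in range(5):
    sol=np.linalg.lstsq(A,z,rcond=None)[0]; e=z-A@sol; g=np.abs(e)<.0025; A,z=A[g],z[g]
print("rim",np.degrees(sol[:2]),sol[2])
Y=X[(rr<.03)&(X[:,2]>.105)];S=least_squares(lambda p:np.linalg.norm(Y-p,axis=1)-.02135,[*c,.1],loss="soft_l1",f_scale=.001);print("ball-center",S.x[:2]-c,S.x[2])
```

```text
lipA [0.6413 0.2416 0.091 ] [-0.015 -0.034]
lipB [0.5848 0.2464 0.091 ] [-0.0717 -0.0352]
ring [0.6133 0.252  0.056 ] [-0.0439 -0.0266]
lip depth pt [0.6131 0.2337 0.0916]
rim [-0.07538094 -0.43267292] 0.10098568143377032
ball-center [-0.00084879  0.00014739] 0.10155635450987952
```

```bash
python3 -c "
from bench import job_done,sensors
o=sensors.get_obs();print(o['t'],o['grip_width'],o['wrist_force']);job_done()"
```

```text
46.05 0.014649594962737511 [ 0.19983684  0.79459847 -2.93710133]
the job is handed in; nothing more can be done
```

The job is handed in at about 46 s of the 70 s allowed. The nest is in the fence corner, and the gripper holds the pan with its lip over the ring and the ball still in the middle. No verdict was reported.

**Nest:** I pushed it against the side fence, then the end fence, until the wrist force rose to about 9 to 11 N each time. In the top camera its ring centre measured 42.6 mm from the end fence and 31.2 mm from the side fence (flush is 42 and 30). A rougher side-camera reading gave 43.9 and 26.6 mm. It looked square in the picture, but I did not measure its final angle or look again after the pan moved over it.

**Pan:** I gripped the handle with 100 N, lifted, turned it a quarter turn and carried it round the ink can. My last checks showed:
- **Level:** tilt of about 0.4°.
- **Lip:** about 5 mm sideways from the ring centre and about 35 mm above it.
- **Ball:** about 1 mm from the pan's centre. In each wrist picture taken after the grasp it sat in the same spot.

**Bystanders and loose balls:** the bottle, can, tape roll and the two larger look-alike balls appear in their starting places in the last top picture.

**What disagreed:** the fingertips end about 32 mm short of the reported TCP when shut, and more when open. My first push therefore passed above the nest without touching it. I measured the offset by lightly touching the plate and corrected for it in everything after that.

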